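# Put the tape measure away and shut the tool case

### The job

Stand the tape measure upright in the empty middle bay of the open plywood case, down on the case's floor, between the wood offcut and the sanding block. Then lower the lid gently all the way shut, without letting it fall and slam. Leave the things in the case in their bays and do not disturb the mug or the paint bottles on the table.

Things in the scene. Friction and masses are not known exactly. Their poses are not given: they have to be found in the camera images.
- tape_measure: Yellow tape measure standing upright on the worktop: 36 mm thick along its own x (grasp across this), 79 mm long along its own y, 62 mm tall along z. Origin at the centre of its underside. The solid housing spans y = -27 to +39 mm; only the small thin hook reaches to y = -40. About 0.2 kg (varies).
- case: Open plywood case, fixed, 146 (own x) by 178 mm (own y), walls 8 mm, rim at z 78 mm, inner floor at z 6 mm. Origin: centre of its underside; x points from the front (robot side) to the hinge side, y left, z up. Two dividers along x, 15 mm high and 4 mm thick, part the inside (130 by 162 mm) into bays across y: left 40 mm wide (offcut), middle 50 mm (empty), right 64 mm (sanding block).
- case_bay (a point): Centre of the empty middle bay, on the inner floor; same axes as the case; 10 mm to the +y side of the case's centre. The bay is 130 mm along x and 50 mm along y, so the tape measure's length must lie along the case's x (either way round).
- case_lid (a joint): Lid angle in rad: 0 = shut on the rim, 1.57 = upright, stop at 1.9. It starts open between 1.65 and 1.88. Hinge friction holds it still above about 1.25 rad; below that, if let go, it falls by its own weight. The lid weighs 0.2 kg (about 1 N at the pull): a plywood panel 146 mm from hinge to front edge, 178 mm wide, 8 mm thick.
- case_lid_pull (a point): Centre of the lid's pull: a round wooden cross-bar, 16 mm diameter, 32 mm long along the case's y, flat ends, its axis 30 mm beyond the lid's front edge on a 14 mm wide stem. Pinched across its flat ends (fingers closing along the case's y) it turns between the fingers as the lid swings, so the gripper can keep pointing down. 82 mm above the worktop when shut; at the lid's top when open.
- case_lid_hinge (a point): Centre of the hinge axis, on the far rim of the case (73 mm behind its centre, 78 mm above the worktop), turning about the case's y. In the case's axes from here, at lid angle a the pull's centre is at x = -0.176 cos a + 0.004 sin a, y = 0, z = 0.176 sin a + 0.004 cos a (m). This point's own axes turn with the lid.
- offcut: Pine offcut lying in the case's left bay (+y side), 34 mm wide, 120 mm long along the case's x, 18 mm high. Origin at the centre of its underside. It stays there.
- sanding_block: Cork sanding block lying in the case's right bay (-y side), 57 mm wide, 101 mm long along the case's x, 27 mm high. Origin at the centre of its underside. It stays there.
- mug: White mug standing loose at the back right, 79 mm across, 89 mm high, handle to one side. Origin on its underside. Bystander.
- paint_sky: Small blue paint bottle standing loose, the nearest of three, behind and to the right of the case; 34 mm across, 75 mm high. Origin at the centre of its underside. Bystander.
There are look-alikes about, which are no part of the job. Leave any black look-alike of the tape_measure alone.

How it is judged:
On the way:
1. the tape measure stands on the floor of the middle bay, lid still open (x of tape_measure in the frame of case_bay between -0.045 and 0.045 m and y of tape_measure in the frame of case_bay between -0.015 and 0.015 m and z of tape_measure in the frame of case_bay below 0.005 m and angle between tape_measure's own z axis and vertical below 0.15 rad and value of joint case_lid above 1 rad), for 0.2 s.
At the end, for the whole second after the job is handed in: The lid is shut (within 0.04 rad) and still; the tape measure stands at rest on the floor of the middle bay, upright within 0.15 rad and within 15 mm of the bay's middle line (45 mm lengthwise); the offcut and the sanding block lie on the floor of their own bays (value of joint case_lid below 0.04 rad and velocity of joint case_lid between -0.1 and 0.1 rad/s and x of tape_measure in the frame of case_bay between -0.045 and 0.045 m and y of tape_measure in the frame of case_bay between -0.015 and 0.015 m and z of tape_measure in the frame of case_bay below 0.005 m and angle between tape_measure's own z axis and vertical below 0.15 rad and linear speed of tape_measure below 0.02 m/s and z of each of offcut, sanding_block in the frame of case below 0.012 m); the robot touches nothing.
It fails at once if the lid is let fall or slammed (faster than 2 rad/s over the last 0.4 rad before it shuts) (value of joint case_lid below 0.4 rad and velocity of joint case_lid below -2 rad/s).
It fails at once if the offcut or the sanding block is moved out of its bay (by more than 40 mm) (distance of any of offcut, sanding_block from where it was at the start of the episode above 0.04 m).
It fails at once if the mug or the blue paint bottle is disturbed (moved by more than 30 mm) (distance of any of mug, paint_sky from where it was at the start of the episode above 0.03 m).
It also fails if it takes over 67 s, if anything falls off the work surface, if the arm or the gripper's body presses on something with over 40 N, if the wrist force passes 120 N, or if a joint passes its speed limit or range.

### The arm

A 6-joint arm with a two-finger parallel gripper is mounted at the origin on a cart in front of the work surface, level with it; the furniture and walls round the work are solid. World frame = base frame: x ahead of the robot, y to its left, z up, the work surface at z = 0. Lengths are in m, angles in rad, forces in N, time in s.
With the tool pointing down it reaches from about 0.35 to 0.95 m from the base axis. Payload 17.4 kg.
Tool frame: the origin (TCP) lies on the centre line of the jaws, within the pads' length; the fingertips stand 22 mm ahead of it and the grasp point (between the pads) lies 3 mm ahead of it; z points along the fingers, y is the line along which they close (so a half turn about z gives the same grasp; the last joint's range is limited). The gripper opens to 93 mm and grips with 3 to 60 N. Pads are 15 mm wide; open, the fingers measure 128 mm over their backs; the gripper's body (75 mm by 188 mm) begins 65 mm behind the grasp point.
Start: joints at [-1.186, 0.116, 1.442, -0, 1.584, -0.038], TCP at [0.277, -0.616, 0.241] pointing down, gripper open.
Joint ranges: [-2.83, 2.83], [-0.83, 2.19], [0.07, 2.5], [-1.14, 4.28], [0.01, 3], [-2.97, 2.97]. Speed limits (rad/s): [1.89, 1.89, 2.22, 3.14, 3.14, 3.14].

### API

Orientations are given as a unit quaternion [w, x, y, z].
In Python, from station import env, kinematics, imaging gives the robot as it stands. The module is installed in compiled form; this text tells all that it offers. Calls block until the motion is done:
- env.move_to(position, orientation): joint-space move of the TCP to a pose.
- env.move_linear(position, frame=None, rate=0.15, force_limit=None): straight line of the TCP; frame=None keeps the orientation; rate is the mean speed in m/s. With force_limit (N) it stops when the force on the tool has changed by that much, and returns True; else False.
- env.move_joints(angles): joint-space move.
- env.command_gripper(opening, effort=None): opening from 0.0 (shut) to 1.0 (fully open); effort is the grip in N (None keeps the last); returns when the fingers have stopped.
- env.wait(seconds).
- kinematics.ik(position, orientation): joint angles nearest the present ones, or None.
- imaging.snapshot(name): name is "side" or "top" or "wrist"; returns a dict with "img" (420x560x3 uint8, red, green, blue), "fx", "fy", "cx", "cy" (pixels), "R" (3x3) and "t" (3): a world point X has camera coordinates R X + t. Camera axes: x right, y down, z forward; pixel columns grow to the right and rows downward; lengths in m; the calibration is good to about 2 mm. A picture is of the moment at which its call begins. There is no depth.
A pose or a line that the arm cannot do raises env.IKError and nothing moves.
- env.close_job(): hands the job in; it is judged then, once.
Readings, each from a call of its own:
- env.current_time_s(): time.
- env.current_q(): joint angles.
- env.current_dq(): joint speeds.
- env.current_joint_efforts(): joint torques, N m.
- env.current_position(): TCP position.
- env.current_ee_rot(): TCP orientation.
- env.current_wrist_force(): force on the tool from outside, world axes, zero at the start.
- env.current_wrist_torque(): the same for the moment, N m.
- env.current_grip_width(): opening from 0.0 (shut) to 1.0 (fully open).
- env.current_gripper_force(): force on a finger pad.
Only numpy, scipy, OpenCV 4.12 (cv2) and the standard library are available. Lean on these libraries where they do the work, as an engineer would, in place of code of your own. Each camera call takes 0.05 s, during which the arm holds its last target. There are 200 camera calls.

## Working session

There is one attempt and no reset: what is moved stays moved. The work goes in short steps, each a Python script; the robot and the scene stay as the last script left them, time stands still between calls to the robot, and variables do not carry over. Pictures are saved under pics/ and viewed, at most 12 in all, crops included, and the job is handed in when it is done.

```bash
mkdir -p pics; cat > h.py <<'E'
import numpy as np, cv2
from station import env, kinematics, imaging
from scipy.spatial.transform import Rotation as Ro
def snap(n,save=None):
    s=imaging.snapshot(n)
    if save: cv2.imwrite(f'pics/{save}.png',s['img'][:,:,::-1])
    return s
def ray(s,u,v):
    R=np.array(s['R']);t=np.array(s['t'])
    d=R.T@np.array([(u-s['cx'])/s['fx'],(v-s['cy'])/s['fy'],1]); return -R.T@t,d/np.linalg.norm(d)
def onz(s,u,v,z):
    o,d=ray(s,u,v); return o+d*(z-o[2])/d[2]
def tri(a,pa,b,pb):
    o1,d1=ray(a,*pa);o2,d2=ray(b,*pb)
    k=np.linalg.lstsq(np.c_[d1,-d2],o2-o1,rcond=None)[0]
    p,q=o1+k[0]*d1,o2+k[1]*d2; return (p+q)/2,np.linalg.norm(p-q)
def proj(s,X):
    c=np.array(s['R'])@np.array(X)+np.array(s['t']); return s['fx']*c[0]/c[2]+s['cx'],s['fy']*c[1]/c[2]+s['cy']
def down(yaw):  # tool z down, tool y at angle yaw+90deg (tool x along yaw)
    x=np.array([np.cos(yaw),np.sin(yaw),0]);z=np.array([0,0,-1.]);y=np.cross(z,x)
    q=Ro.from_matrix(np.c_[x,y,z]).as_quat(); return [q[3],q[0],q[1],q[2]]
E
python3 - <<'E'
from h import *
a=snap('top','top0');b=snap('side','side0')
cv2.imwrite('pics/both0.png',cv2.resize(np.vstack([a['img'],b['img']])[:,:,::-1],None,fx=.7,fy=.7))
for s in(a,b): print(-np.array(s['R']).T@s['t'],s['fx'],np.array(s['R'])[2])
print(env.current_ee_rot(),env.current_time_s())
E
```

```text
[ 0.46023157 -0.05280502  1.14637161] 419.21569059000893 [ 0.12830728  0.00213061 -0.99173217]
[0.05829456 0.67451735 0.87187565] 517.8799400704712 [ 0.44394386 -0.6006662  -0.66491651]
[-5.35576987e-04  9.77742001e-01  2.09810111e-01 -1.00912125e-04] 0.1
```

View pics/top0.png

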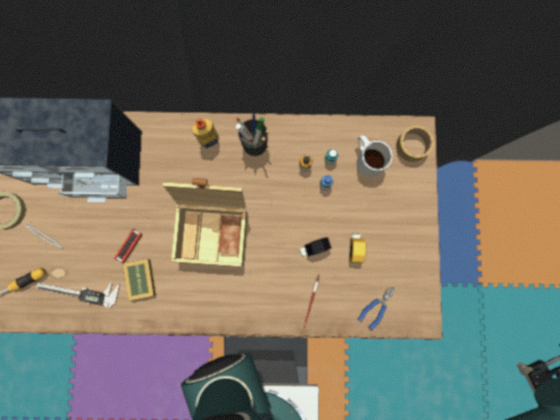

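View pics/side0.png

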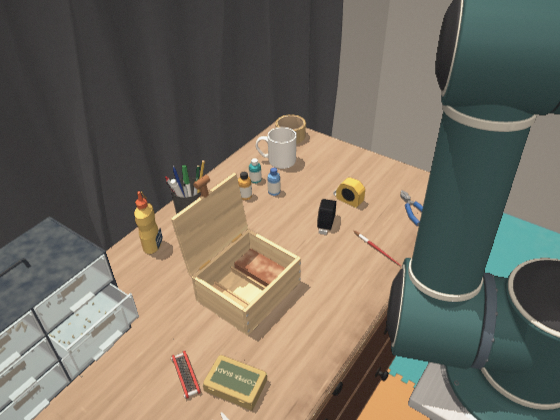

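Top view: the yellow tape is at (358,250), and in the side view at (350,192). The black look-alike is at top (317,246) / side (327,214), and the yellow tin at top (138,280) / side (236,380). The tape measure meant is the yellow one, since it has a tape-sized housing with a hook; the other is black and the tin is flat. The case is at about top (210,237) with the pull at (200,182); in the side view the pull is at (203,186). I'll confirm with an enlarged crop.

```bash
python3 - <<'E'
from h import *
a=cv2.imread('pics/top0.png');b=cv2.imread('pics/side0.png')
r=lambda i,x,y,w,h,f:cv2.resize(i[y:y+h,x:x+w],None,fx=f,fy=f,interpolation=cv2.INTER_CUBIC)
c1=r(a,160,170,100,100,4);c2=r(a,295,225,80,50,5);c3=r(b,170,165,140,165,3);c4=r(b,300,165,80,80,4)
C=np.zeros((600,800,3),np.uint8)
C[:300,:300]=cv2.resize(c1,(300,300));C[:250,300:700]=c2
C[300:600,:255]=cv2.resize(c3,(255,300));C[260:580,300:620]=c4
cv2.imwrite('pics/crop1.png',C)
s=imaging.snapshot('top');t=imaging.snapshot('side')
for q,n,roi in((s,'top',(340,230,40,40)),(t,'side',(330,170,45,45))):
    x,y,w,h=roi;hsv=cv2.cvtColor(q['img'][y:y+h,x:x+w],cv2.COLOR_RGB2HSV)
    m=cv2.inRange(hsv,(20,150,100),(35,255,255))
    M=cv2.moments(m,True);print(n,M['m00'],M['m10']/M['m00']+x,M['m01']/M['m00']+y, [ (p[0][0]+x,p[0][1]+y) for p in cv2.convexHull(cv2.findNonZero(m))])
print('tape',onz(s,358,250,.06),onz(s,317,246,.06))
# case rim corners/pull rough
for n,p in dict(FL=(174,262),FR=(243,264),BL=(178,207),BR=(244,210)).items(): print(n,onz(s,*p,.078))
print('pull',tri(s,(200,182),t,(203,185)))
E
```

```text
top 288.0 357.8576388888889 250.67361111111111 [(np.int32(365), np.int32(247)), (np.int32(364), np.int32(258)), (np.int32(363), np.int32(260)), (np.int32(361), np.int32(262)), (np.int32(357), np.int32(262)), (np.int32(350), np.int32(261)), (np.int32(350), np.int32(260)), (np.int32(351), np.int32(240)), (np.int32(352), np.int32(239)), (np.int32(362), np.int32(239)), (np.int32(363), np.int32(240)), (np.int32(365), np.int32(244))]
side 201.0 353.6865671641791 192.47761194029852 [(np.int32(364), np.int32(189)), (np.int32(363), np.int32(197)), (np.int32(360), np.int32(202)), (np.int32(359), np.int32(203)), (np.int32(356), np.int32(204)), (np.int32(354), np.int32(204)), (np.int32(346), np.int32(202)), (np.int32(338), np.int32(198)), (np.int32(337), np.int32(197)), (np.int32(337), np.int32(191)), (np.int32(339), np.int32(187)), (np.int32(340), np.int32(186)), (np.int32(343), np.int32(184)), (np.int32(359), np.int32(183)), (np.int32(360), np.int32(183)), (np.int32(362), np.int32(185))]
tape [ 0.50348042 -0.25550275  0.06      ] [ 0.51214449 -0.14960521  0.06      ]
FL [0.4652801  0.21362857 0.078     ]
FR [0.46296839 0.0389212  0.078     ]
BL [0.60587237 0.21004016 0.078     ]
BR [0.60071818 0.04001326 0.078     ]
pull (array([0.63764262, 0.12250527, 0.24353643]), np.float64(0.003978599302029117))
```

View pics/crop1.png

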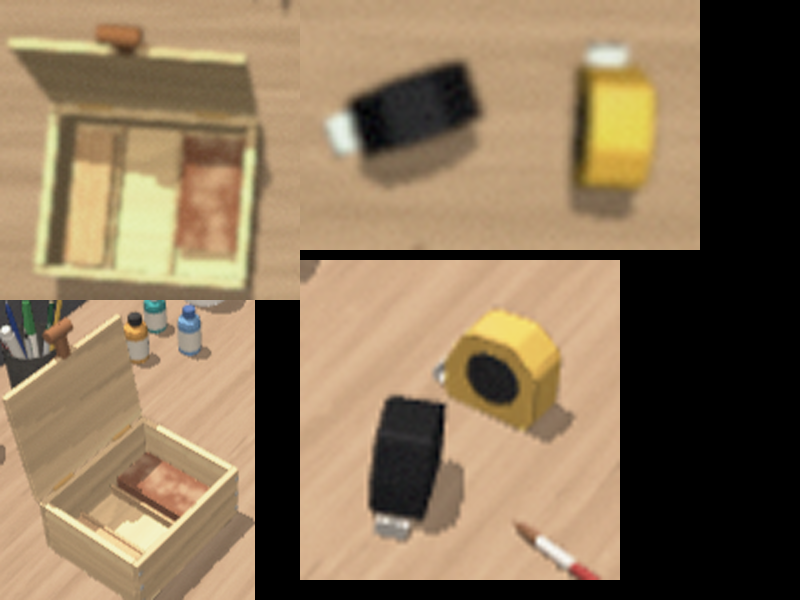

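The crop confirms the yellow tape (housing at top ≈ (358,250), hook pointing +x) as the target, and the black one stays. Next I move over the tape and over the case for two wrist views of each.

```bash
python3 - <<'E'
from h import *
import pickle
S={}
env.move_to([.47,-.25,.28],down(0)); S['t1']=snap('wrist')
env.move_linear([.53,-.25,.28],rate=.25); S['t2']=snap('wrist')
env.move_to([.46,.10,.34],down(0)); S['c1']=snap('wrist')
env.move_linear([.40,.14,.34],rate=.25); S['c2']=snap('wrist')
pickle.dump(S,open('S.pkl','wb'))
I=np.vstack([np.hstack([S['t1']['img'],S['t2']['img']]),np.hstack([S['c1']['img'],S['c2']['img']])])
cv2.imwrite('pics/w1.png',cv2.resize(I[:,:,::-1],(800,600),interpolation=cv2.INTER_AREA))
for k in S: print(k,-np.array(S[k]['R']).T@S[k]['t'],S[k]['fx'],np.array(S[k]['R'])[0].round(3))
print(env.current_time_s())
E
```

```text
t1 [ 0.54922581 -0.25238108  0.42324464] 306.5602325201955 [ 0.    -1.     0.001]
t2 [ 0.60979965 -0.25233922  0.42245139] 306.5602325201955 [ 0. -1.  0.]
c1 [0.53959294 0.09750456 0.48313116] 306.5602325201955 [-0.    -1.     0.001]
c2 [0.47918856 0.13812479 0.48351549] 306.5602325201955 [ 0.001 -1.     0.001]
4.125
```

View pics/w1.png

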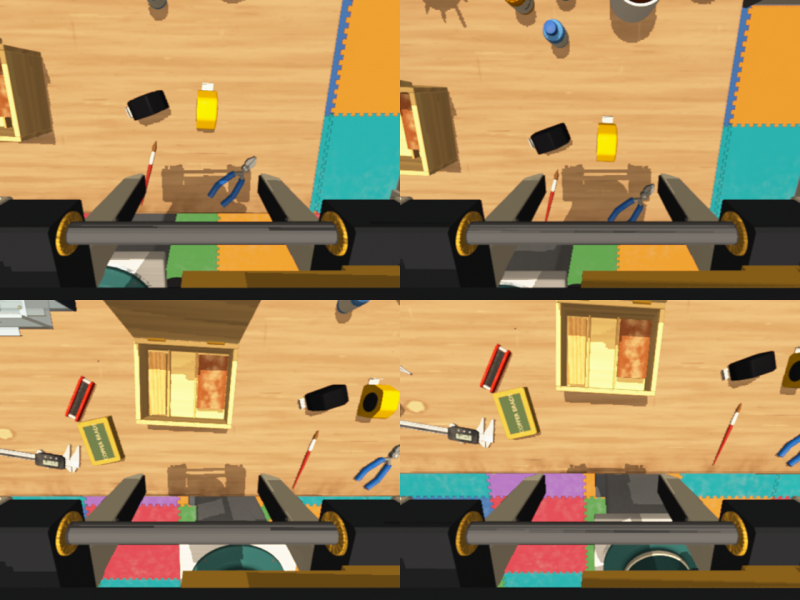

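t1: the yellow tape is at full-res ≈(290,151) and the black one is left of it at (207,147). c1: the case rim runs from ≈(190,482−420)=(190,62) to (335,180). Next I extract the tape edges and case corners at full resolution.

```bash
python3 - <<'E'
from h import *
import pickle
S=pickle.load(open('S.pkl','rb'))
for k,(x,y,w,h) in dict(t1=(262,110,60,80),t2=(262,155,60,80)).items():
    hsv=cv2.cvtColor(S[k]['img'][y:y+h,x:x+w],cv2.COLOR_RGB2HSV)
    m=cv2.inRange(hsv,(20,190,90),(35,255,255)); m=cv2.morphologyEx(m,cv2.MORPH_OPEN,np.ones((3,3)))
    p=cv2.findNonZero(m); q=cv2.approxPolyDP(cv2.convexHull(p),2,True)[:,0]+[x,y]
    r=cv2.minAreaRect(p); print(k,(r[0][0]+x,r[0][1]+y),r[1:],q.tolist())
    rows=[(v+y,np.nonzero(m[v])[0][[0,-1]]+x) for v in range(0,h,6) if m[v].any()]
    print([(v,c.tolist()) for v,c in rows])
a=S['c1']['img'][45:195,180:345];b=S['c2']['img'][0:150,210:375]
t1=S['t1']['img'][105:195,250:330];t2=S['t2']['img'][150:240,250:330]
f=lambda i,w,h:cv2.resize(i[:,:,::-1],(w,h),interpolation=cv2.INTER_CUBIC)
C=np.zeros((600,800,3),np.uint8)
C[:360,:396]=f(a,396,360);C[:360,400:796]=f(b,396,360);C[362:600,:212]=f(t1,212,238);C[362:600,400:612]=f(t2,212,238)
cv2.imwrite('pics/crop2.png',C)
E
```

```text
t1 (289.5, 153.5) ((53.0, 29.0), 90.0) [[302, 128], [304, 147], [300, 179], [275, 179], [277, 127]]
[(128, [277, 302]), (134, [277, 303]), (140, [276, 304]), (146, [276, 304]), (152, [275, 303]), (158, [275, 303]), (164, [275, 302]), (170, [275, 301]), (176, [275, 301])]
t2 (289.0, 199.0) ((52.0, 28.0), 90.0) [[299, 225], [276, 224], [276, 189], [279, 173], [296, 173], [302, 176], [303, 202]]
[(173, [279, 296]), (179, [278, 302]), (185, [277, 303]), (191, [276, 303]), (197, [276, 303]), (203, [276, 302]), (209, [275, 302]), (215, [275, 302]), (221, [276, 300])]
```

View pics/crop2.png

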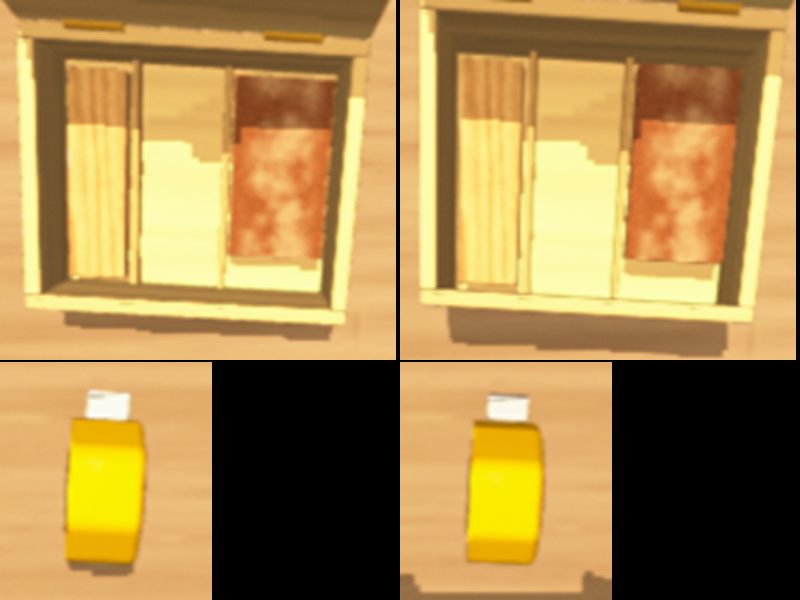

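```bash
python3 - <<'E'
from h import *
import pickle
S=pickle.load(open('S.pkl','rb'))
A=lambda u,v:(u/2.4+180-.3,v/2.4+45-.3); B=lambda u,v:((u-400)/2.4+210-.3,v/2.4-.3)
P={}
for n,a,b in (('FL',(26,307),(422,303)),('FR',(344,322),(751,319)),('FLi',(42,289),(437,290)),('FRi',(332,305),(737,307)),('divL front base',(139,285),(528,292)),('divR',(222,289),(614,298))):
    P[n],e=tri(S['c1'],A(*a),S['c2'],B(*b)); print(n,P[n].round(4),round(e,4),'z=.078:',onz(S['c1'],*A(*a),.078).round(4),onz(S['c2'],*B(*b),.078).round(4))
F=lambda n,a,b:(onz(S['c1'],*A(*a),.078)+onz(S['c2'],*B(*b),.078))/2
FL=F(0,(26,307),(422,303));FR=F(0,(344,322),(751,319))
d=FL-FR; print('width',np.linalg.norm(d)); yaw=np.arctan2(-d[0],d[1]); print('yaw',yaw)
ex=np.array([np.cos(yaw),np.sin(yaw),0]);ey=np.array([-np.sin(yaw),np.cos(yaw),0])
c=(FL+FR)/2+.073*ex; print('case',c,'bay',c+.01*ey)
hinge=c+.073*ex;hinge[2]=.078
p=np.array([.6376,.1225,.2435])-hinge;print('pull in hinge',p@ex,p@ey,p[2],np.hypot(p@ex,p[2]),'a',np.arctan2(p[2],-p@ex))
# bay floor midpoints: between dividers, floor z=.006
for a in ((142,284),(218,287),(142,66),(226,68)): print('floor',onz(S['c1'],*A(*a),.006).round(4))
# tape
T=[]
for pa,pb,z in (((275,179),(275.5,225),0),((300.5,179),(299.5,225),0),((277,127),(278,173),0),((302.5,127),(301,173),0)):
    X,e=tri(S['t1'],pa,S['t2'],pb);print('tape',X.round(4),round(e,4),onz(S['t1'],*pa,.04).round(4),onz(S['t2'],*pb,.04).round(4))
E
```

```text
FL [0.47   0.2186 0.0785] 0.0005 z=.078: [0.47  0.219 0.078] [0.4698 0.2185 0.078 ]
FR [0.4615 0.0424 0.0771] 0.0006 z=.078: [0.4615 0.0422 0.078 ] [0.4617 0.0428 0.078 ]
FLi [0.4767 0.2143 0.058 ] 0.0013 z=.078: [0.48   0.2093 0.078 ] [0.4765 0.2102 0.078 ]
FRi [0.4675 0.0466 0.058 ] 0.0006 z=.078: [0.471  0.0492 0.078 ] [0.4679 0.0507 0.078 ]
divL front base [0.4745 0.1647 0.021 ] 0.0016 z=.078: [0.4822 0.1558 0.078 ] [0.4755 0.162  0.078 ]
divR [0.4711 0.1126 0.016 ] 0.0011 z=.078: [0.4799 0.1102 0.078 ] [0.4725 0.1164 0.078 ]
width 0.1764267397719578
yaw -0.047343597891089585
case [0.5386565  0.12717575 0.078     ] bay [0.53912976 0.13716455 0.078     ]
pull in hinge 0.02605392180907378 1.2078961162246583e-05 0.16549999999999998 0.16753822501636254 a 1.7269403569310753
floor [0.4726 0.1642 0.006 ]
floor [0.4706 0.115  0.006 ]
floor [0.6027 0.1589 0.006 ]
floor [0.6016 0.1088 0.006 ]
tape [ 0.4769 -0.244   0.0489] 0.0 [ 0.4752 -0.2438  0.04  ] [ 0.4737 -0.2438  0.04  ]
tape [ 0.4769 -0.2753  0.0489] 0.0006 [ 0.4752 -0.2761  0.04  ] [ 0.4738 -0.2755  0.04  ]
tape [ 0.5381 -0.2466  0.0118] 0.0008 [ 0.5389 -0.2466  0.04  ] [ 0.5431 -0.2473  0.04  ]
tape [ 0.5382 -0.2786  0.0118] 0.0012 [ 0.5389 -0.2774  0.04  ] [ 0.5431 -0.2763  0.04  ]
```

All measurements agree: rim z came out at 0.078, width 176 mm (178 given), case yaw −0.047 and tape yaw ≈ −0.045. The bay centre is ≈ (0.538, 0.137). The grasp keeps the fingertips at 34 mm on the tape so they clear the sanding block. Pick, then look before placing.

```bash
python3 - <<'E'
from h import *
Q=down(-.045)
env.command_gripper(.85)
env.move_to([.508,-.261,.16],Q)
print(env.move_linear([.508,-.261,.056],rate=.12,force_limit=15))
env.command_gripper(0,25)
print('w',env.current_grip_width()*93,env.current_gripper_force(),env.current_position())
env.move_linear([.508,-.261,.20],rate=.15)
print('w',env.current_grip_width()*93,env.current_gripper_force())
Qc=down(-.047)
env.move_to([.48,.137,.26],Qc)
env.move_linear([.538,.137,.19],rate=.15)
a=snap('top');b=snap('side')
s=snap('wrist');print(env.current_time_s())
C=np.zeros((600,800,3),np.uint8)
f=lambda i,w,h:cv2.resize(i[:,:,::-1],(w,h),interpolation=cv2.INTER_AREA)
C[:300,:400]=f(s['img'],400,300);C[:300,400:]=f(b['img'][150:330,150:390],400,300);C[300:,:400]=f(a['img'][150:285,120:300],400,300)
cv2.imwrite('pics/pick.png',C)
E
```

```text
False
w 33.87382794185006 24.991300106048584 [ 0.50801055 -0.26095908  0.05601153]
w 33.90766761787988 24.989787340164185
11.575
```

View pics/pick.png

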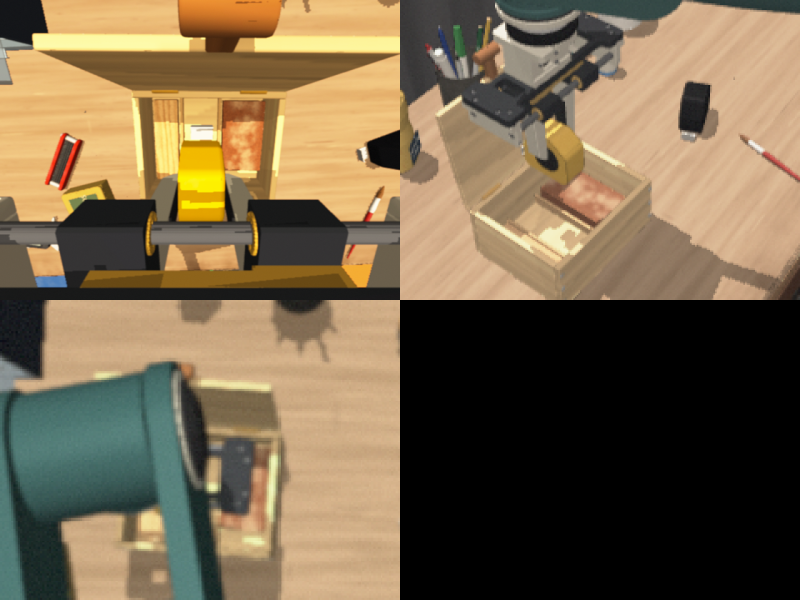

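The tape is held upright (hook toward the hinge at wrist ≈ (203,132)), centred over the middle bay. The sanding block is at right and the offcut at left. I'll place it 18 mm toward the front to stay well clear of the lid.

```bash
python3 - <<'E'
from h import *
x,y=.520,.138
env.move_linear([x,y,.19],rate=.15)
print(env.move_linear([x,y,.075],rate=.1,force_limit=12))
print(env.move_linear([x,y,.060],rate=.03,force_limit=4),env.current_position(),env.current_wrist_force())
env.command_gripper(.56)
env.wait(.2)
env.move_linear([x,y,.16],rate=.12)
env.move_linear([.47,y,.34],rate=.25)
s1=snap('wrist')
env.move_linear([.50,y,.34],rate=.25); s2=snap('wrist')
import pickle;pickle.dump((s1,s2),open('P.pkl','wb'))
print(env.current_time_s())
C=np.zeros((600,800,3),np.uint8)
C=np.hstack([s1['img'][:280,130:450],s2['img'][:280,130:450]])
cv2.imwrite('pics/place.png',cv2.resize(C[:,:,::-1],(800,350)))
E
```

```text
False
True [0.52005356 0.13808849 0.06152371] [1.54416637 0.80930926 1.61525811]
16.5833
```

View pics/place.png

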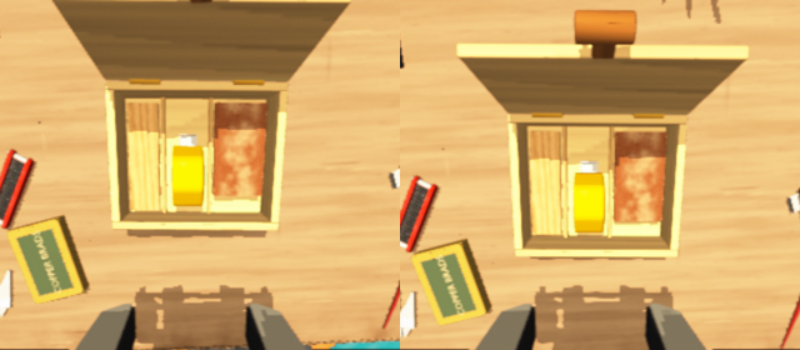

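The tape stands in the middle bay, with floor contact at TCP z 0.0615 against 0.062 expected. The pull bar is visible in s2 at full-res ≈ (294,21). I'll triangulate it from three views.

```bash
python3 - <<'E'
from h import *
import pickle
_,s2=pickle.load(open('P.pkl','rb'))
env.move_linear([.56,.138,.36],rate=.25); s3=snap('wrist'); sd=snap('side')
def blob(s,roi):
    x,y,w,h=roi;hsv=cv2.cvtColor(s['img'][y:y+h,x:x+w],cv2.COLOR_RGB2HSV)
    m=cv2.inRange(hsv,(3,130,70),(14,255,255))
    n,l,st,c=cv2.connectedComponentsWithStats(m); i=1+np.argmax(st[1:,4]); 
    p=cv2.findNonZero((l==i).astype(np.uint8));r=cv2.minAreaRect(p);print(st[i]+[x,y,0,0,0],c[i]+[x,y],r[0][0]+x,r[0][1]+y,r[1:])
    M=cv2.morphologyEx((l==i).astype(np.uint8),cv2.MORPH_OPEN,np.ones((9,15)));q=cv2.boundingRect(cv2.findNonZero(M)) if M.any() else None
    return (q[0]+q[2]/2-.5+x,q[1]+q[3]/2-.5+y) if q else None
p2=blob(s2,(250,0,90,60));p3=blob(s3,(230,0,130,160));print(p2,p3)
hsv=blob(sd,(180,165,50,40)); print(hsv)
X,e=tri(s2,p2,s3,p3);print('pull',X,e, 'proj side',proj(sd,X))
yaw=-.0473;ex=np.array([np.cos(yaw),np.sin(yaw),0]);ey=np.array([-np.sin(yaw),np.cos(yaw),0])
h=np.array([.5387,.1272,.078])+.073*ex; h[2]=.078
d=X-h;print(d@ex,d@ey,d[2],np.hypot(d@ex,d[2]))
pf=lambda a:h+(-.176*np.cos(a)+.004*np.sin(a))*ex+np.array([0,0,.176*np.sin(a)+.004*np.cos(a)])
for a in np.arange(1.65,1.9,.03): print(round(a,2),pf(a).round(4),np.round(proj(s2,pf(a)),1),np.round(proj(s3,pf(a)),1),np.round(proj(sd,pf(a)),1))
C=np.hstack([cv2.resize(s3['img'][:210,140:420],(560,420)),cv2.resize(sd['img'][160:220,165:245],(240,180))[:180] if 0 else np.pad(cv2.resize(sd['img'][160:230,165:245],(240,210)),((0,210),(0,0),(0,0)))])
cv2.imwrite('pics/pull.png',C[:,:,::-1]);print(env.current_time_s())
E
```

```text
[270   8  49  39 926] [293.2462203   28.12203024] 294.0 27.0 ((38.0, 48.0), 90.0)
[303 147  38  13 466] [321.23819742 153.31759657] 321.5 153.0 ((12.0, 37.0), 90.0)
(293.5, 33.0) (321.5, 153.5)
[194 176  15  11  84] [201.58333333 180.72619048] 201.8400001525879 181.11999893188477 ((6.800000190734863, 14.800000190734863), 53.13010025024414)
None
pull [0.6175293  0.11824384 0.32786613] 0.014718834974639258 proj side (np.float64(206.69051502845315), np.float64(151.34706763811616))
0.006164606844570527 -0.005218909816032881 0.24986612969359506 0.24994216360111113
1.65 [0.6295 0.1229 0.2531] [292.3  39.1] [294.5 130.2] [204.5 182.5]
1.68 [0.6348 0.1227 0.2525] [292.4  30.5] [294.5 123.3] [202.5 181.7]
1.71 [0.64   0.1224 0.2517] [292.4  21.9] [294.6 116.3] [200.6 181. ]
1.74 [0.6452 0.1222 0.2508] [292.4  13.4] [294.6 109.4] [198.8 180.4]
1.77 [0.6503 0.1219 0.2497] [292.5   4.9] [294.6 102.5] [196.9 179.9]
1.8 [0.6555 0.1217 0.2485] [292.5  -3.4] [294.7  95.6] [195.1 179.4]
1.83 [0.6605 0.1214 0.2471] [292.5 -11.6] [294.7  88.7] [193.4 179. ]
1.86 [0.6656 0.1212 0.2456] [292.5 -19.6] [294.7  82. ] [191.6 178.6]
1.89 [0.6706 0.121  0.2439] [292.5 -27.4] [294.7  75.3] [189.9 178.4]
17.0833
```

View pics/pull.png

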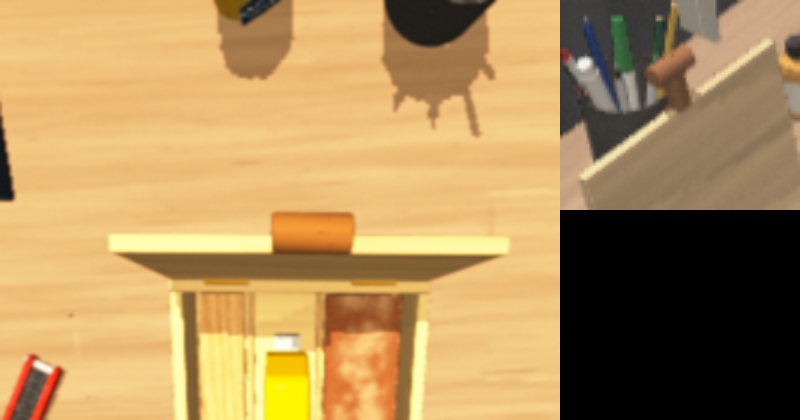

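The bar centre is at s3 full-res ≈ (296,116), s2 ≈ (294,21) and side ≈ (201.7,182). My automatic mask had merged other things. All three match the pull circle at a ≈ 1.71 (z ≈ 0.252). Grasp across its ends.

```bash
cat >> h.py <<'E'
yaw=-.0473;ex=np.array([np.cos(yaw),np.sin(yaw),0]);ey=np.array([-np.sin(yaw),np.cos(yaw),0])
hinge=np.array([.5387,.1272,0])+.073*ex+np.array([0,0,.078])
def pf(a): return hinge+(-.176*np.cos(a)+.004*np.sin(a))*ex+np.array([0,0,.176*np.sin(a)+.004*np.cos(a)])
E
python3 - <<'E'
from h import *
env.command_gripper(.7)
g=pf(1.71)-.0008*ey+[0,0,.003]
env.move_linear(g+[0,0,.1],rate=.15)
print(env.move_linear(g,rate=.1,force_limit=8),env.current_position()-g)
env.command_gripper(0,15)
print('w',env.current_grip_width()*93,env.current_gripper_force(),env.current_wrist_force(),env.current_time_s())
s=snap('side','grip')
cv2.imwrite('pics/grip.png',cv2.resize(s['img'][100:310,100:380,::-1],(560,420)))
E
```

```text
False [2.25132898e-04 7.61554894e-06 8.44310951e-04]
w 31.882097037792928 15.000423789024353 [ 1.00084254 13.47414857 -1.07831561] 20.0333
```

View pics/grip.png

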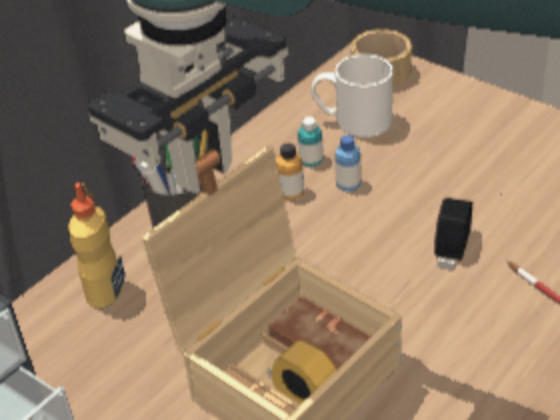

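The bar is pinched (31.9 mm), with the tape standing in the case at picture (305,372). A 13 N sideways push says I sit slightly too far −y, so I'll re-centre before swinging.

```bash
python3 - <<'E'
from h import *
p=np.array(env.current_position())
for i in range(6):
    f=np.array(env.current_wrist_force())@ey
    print(i,f.round(2),env.current_gripper_force())
    if abs(f)<3: break
    p=p+np.sign(f)*.0007*ey; env.move_linear(p,rate=.02); env.wait(.15)
print(env.current_position(),(np.array(env.current_position())-pf(1.71))@ey,env.current_grip_width()*93,env.current_time_s())
E
```

```text
0 14.22 15.000389367341995
1 -3.83 14.993636012077332
2 2.19 14.997687488794327
[0.63992641 0.12355133 0.25485537] 0.001141629967773608 32.036271059867914 20.9083
```

```bash
python3 - <<'E'
from h import *
off=np.array([0,0,.003])+.0008*ey
A=list(np.arange(1.62,.05,-.1))
t0=env.current_time_s()
for a in A:
    hit=env.move_linear(pf(a)+off,rate=.07,force_limit=25)
    f=np.array(env.current_wrist_force())
    print(round(a,2),f.round(1),round(env.current_grip_width()*93,1),round(env.current_time_s(),2))
    if hit or np.linalg.norm(f)>30: print('STOP');break
s=snap('side');cv2.imwrite('pics/swing.png',cv2.resize(s['img'][100:380,100:400,::-1],(600,560)))
E
```

```text
1.62 [0.2 5.4 1.5] 31.9 21.28
1.52 [0.4 7.1 1. ] 32.3 21.68
1.42 [-0.   7.3  1.8] 31.8 22.08
1.32 [-0.3  8.3  1.9] 31.8 22.48
1.22 [-1.3  9.9  2.7] 31.4 22.88
1.12 [-1.5  9.6  2.8] 32.3 23.28
1.02 [-0.8 11.1  3. ] 31.5 23.68
0.92 [-1.1 13.   1.9] 31.9 24.08
0.82 [-1.3 13.6  1.8] 32.1 24.48
0.72 [-1.  14.3  1. ] 31.9 24.88
0.62 [-0.7 15.5 -0.3] 31.9 25.28
0.52 [ 0.2 16.5  0.6] 31.7 25.68
0.42 [ 0.1 16.   0.8] 31.6 26.08
0.32 [ 0.6 17.1 -0.5] 31.6 26.48
0.22 [ 0.7 18.4 -0.9] 31.9 26.88
0.12 [ 1.1 18.6 -1.3] 31.5 27.28
```

View pics/swing.png

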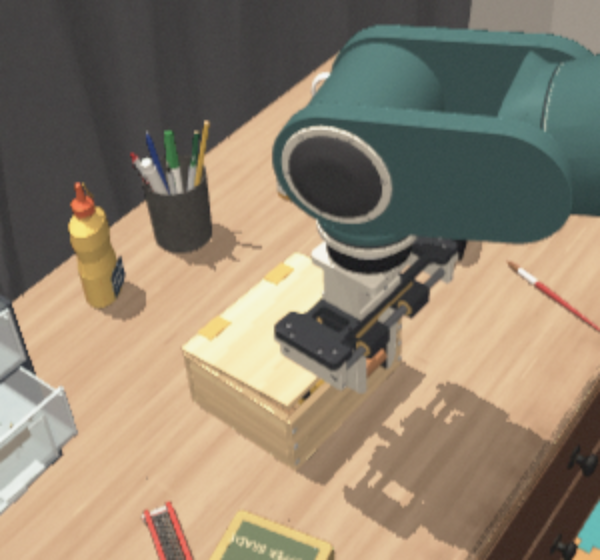

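The lid followed the gripper and is nearly shut. Now I close it the last bit slowly until contact.

```bash
python3 - <<'E'
from h import *
off=np.array([0,0,.003])+.0018*ey
for a in (.06,.02,-.03):
    print(env.move_linear(pf(a)+off,rate=.03,force_limit=6),env.current_position().__array__().round(4) if hasattr(env.current_position(),'__array__') else env.current_position(),np.round(env.current_wrist_force(),1))
print('z target',pf(0)[2]+.003)
p=np.array(env.current_position())
env.command_gripper(.6)
env.wait(.2)
print(env.move_linear(p+[0,0,.12],rate=.1,force_limit=10))
env.move_linear([.40,.0,.30],rate=.25)
s=snap('side');w=snap('wrist');print(env.current_time_s(),env.current_wrist_force())
C=np.hstack([cv2.resize(s['img'][:,:400],(400,420)),cv2.resize(w['img'],(400,420))])
cv2.imwrite('pics/end.png',C[:,:,::-1])
E
```

```text
True [0.4374 0.1345 0.1032] [ 2.4  2.7 -0.9]
True [0.4363 0.1346 0.0923] [ 2.5  2.5 -0.5]
True [0.4359 0.1346 0.084 ] [ 3.   2.9 -0.7]
z target 0.085
False
31.4 [ 0.76506591 -0.50723447  0.6024734 ]
```

View pics/end.png

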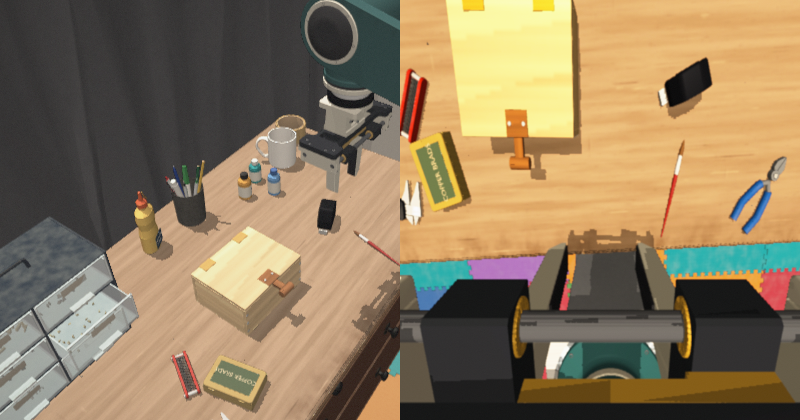

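The side view shows the lid flush on the rim at (247,265) with the pull at (280,287). The mug and bottles are in place and the gripper is clear, so I'm handing in.

```bash
python3 -c "
from h import *
print(env.close_job())"
```

```text
the job is handed in; nothing more can be done
None
```

The job is handed in: the yellow tape measure was set upright on the middle bay's floor, the lid was lowered shut under control at about 31 s of 67 s, and in the last pictures the mug and paint bottles looked undisturbed; no verdict came back.

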